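Loosen the knurled collar of a mould clamp and swing its arm away

ROBOT

A 7-joint arm with a two-finger parallel gripper is mounted at the origin on the work surface. World frame = base frame: x ahead of the robot, y to its left, z up, the work surface at z = 0. Lengths are in m, angles in rad, forces in N, time in s.
With the tool pointing down it reaches from about 0.425 to 1.025 m from the base axis. Payload 9.4 kg.
Tool frame: the origin (TCP) lies on the centre line of the jaws, within the pads' length; the fingertips stand 14 mm ahead of it and the grasp point (between the pads) lies 5 mm behind it; z points along the fingers, y is the line along which they close (so a half turn about z gives the same grasp; the last joint's range is limited). The gripper opens to 85 mm and grips with 20 to 120 N. Pads are 22 mm wide; open, the fingers measure 114 mm over their backs; the gripper's body (76 mm by 85 mm) begins 54 mm behind the grasp point. The pads swing forward as they close: fully open they stand 13 mm farther back than shut.
Start: joints at [-1.307, 0.599, -0.003, 1.599, 0.002, 0.943, -0.08], TCP at [0.242, 0.683, 0.245] pointing down, gripper open.
Joint ranges: [-2.57, 2.57], [-0.35, 1.97], [-1.29, 1.29], [0.11, 2.56], [-1.05, 4.19], [0.11, 1.86], [-2.63, 2.63]. Speed limits (rad/s): [2.22, 2.22, 3.01, 3.01, 3.14, 3.14, 3.14].

INTERFACE

Orientations are given as a unit quaternion [w, x, y, z].
In Python, from station import arm, capture, workorder gives the robot as it stands.
- The arm moves only by the tool apply_moves, never from a script. Its argument "series" is a list of rows, each an object of numbers: "tx", "ty", "tz": the shift along the tool's x, y, z in cm; "yaw": the turn about the tool's z in degrees. In form: [{"tx": .., "ty": .., "tz": .., "yaw": ..}, ...]. A call has exactly 8 rows; each row shifts and turns the commanded pose from where the row before left it, along the tool's axes as they then stand; what a row does not reach is not made up. A row lasts 1/10 s, in which the tool goes at most 50 mm and 8.59 degrees, less where a joint would pass 70% of its speed; a pose out of reach is approached as far as the arm can. A call is refused whole if a number of a shift passes 5 or a number of a turn 8.59, either way. A call with a gripper value outside its range is refused whole. "hand" is the gripper command: -1 is fully open, 1 is shut, values between are in proportion, set as the call begins (left out, the last holds). The fingers move at their own pace and stop on an object; "force" is the grip in N (left out, the last holds). Time passes only in rows, so rows that do not move let the fingers close, or fill a call up. It gives the time, the measured TCP pose, the force, the opening and the grip force at its end, in the units of the state.
- arm.read_state(): the state, without advancing time (a new reading comes with each control period).
- capture(name): name is "side" or "top"; returns a dict with "color" (384x512x3 uint8, red, green, blue), "K" (3x3 intrinsics, pixels), "view" (4x4, takes a point from world to camera coordinates). Camera axes: x right, y up, looking along -z (the intrinsics and any distortion apply to the point x, -y, -z); pixel columns grow to the right and rows downward; lengths in m; the calibration is good to about 2 mm. A picture is of the moment at which its call begins. There is no depth.
- workorder.finish_job(): hands the job in; it is judged then, once.
The state is a dict: "t": time; "qpos": joint angles; "joint_vel": joint speeds; "effort": joint torques, N m; "position": TCP position; "tool_rot": TCP orientation; "wrist_force": force on the tool from outside, world axes, zero at the start; "ft_torque": the same for the moment, N m; "gripper_width": finger opening in m; "grasp_force": force on a finger pad.
Only numpy, scipy, OpenCV 4.12 (cv2) and the standard library are available. Lean on these libraries where they do the work, as an engineer would, in place of code of your own. Each camera call takes 0.05 s, during which the arm holds its last target. There are 200 camera calls.

TASK

The plaster casting mould is held down by a swing clamp. With the fingers closed, roll a fingertip along the knurled rim of the big brass collar to unscrew it two full turns counter-clockwise seen from above, counting by its red mark, so that the mark ends up back beside the white line on the post; only then push the blue clamp arm by its black upright pin, off the mould and round to the robot's right until it meets its stop. Do not grip or lift anything, and leave the mould and the other pots and tools where they stand.

Things in the scene. Friction and masses are not known exactly. Their poses are not given: they have to be found in the camera images.
- clamp_base: the fixed swing clamp: a grey base plate, 300 x 290 mm, 12 mm thick, with a vertical post. Origin on the post's axis at table level, z up; the mould lies on its -x side, towards the robot. The plate runs from x -210 to +90 mm and y -100 to +190 mm of this frame. The top of the post, 22 mm across, shows in the middle of the collar, 6.5 mm above its top face, and carries a white line that points to -x of this frame
- collar (a joint): angle of the brass locking collar about the vertical post axis, rad, growing counter-clockwise seen from above (unscrewing). 0 when its red mark stands beside the white line with the clamp tight (it starts within 0.2 of that); 12.57 after two full turns. It stops at -0.3 (tightening), turns freely beyond two turns, stays where it is left, and resists with about 0.07 N m. It does not rise as it turns
- collar_top (a point): centre of the collar's top face, 142 mm above the table, on the post's axis. The collar is a brass disc 100 mm across and 30 mm thick (its rim runs from 112 to 142 mm above the table) with a knurled rim, too wide to grip; a red mark runs radially on its top face from 15 to 49 mm. Nothing but the arm's pin rises above the collar's underside near it
- strap (a joint): angle of the blue clamp arm about the post axis, rad. About 0 as it lies over the mould (starts within 0.08), grows counter-clockwise seen from above, that is towards the robot's right; its stop, a steel pin 12 mm across on the base plate, is at 1.6. It resists with about 0.2 N m and stays where it is left
- strap_pin (a point): centre of the black upright pin, 20 mm across and 40 mm tall (108 to 148 mm above the table), on the outer end of the blue arm, 165 mm from the post's axis; moves with the arm. Axes: x along the arm towards the post, z up. The arm is a flat bar 26 mm wide, its top 108 mm and underside 88 mm above the table, and ends 15 mm beyond the pin
- mould: two-part white plaster casting mould, 105 x 109 mm, 70 mm tall, loose on the base plate under the arm, its top 82 mm above the table; origin at the centre of its underside
- cup: small white bisque cup, 54 mm across, 55 mm tall, standing on the base plate; origin at the centre of its underside; leave alone
- house: small white ceramic house with a terracotta roof, 45 x 38 mm, about 50 mm tall, standing on the base plate; origin at the centre of its underside; leave alone
- vase: white bisque vase, 104 mm across, 190 mm tall, on the table to one side; origin at the centre of its underside; leave alone
- mug: terracotta mug, 80 mm across, 90 mm tall, on the table to the left; origin at the centre of its underside; leave alone
- bowl: blue bowl, 120 mm across, 50 mm tall, on the table to one side; origin at the centre of its underside; leave alone
- glaze: white glaze jar with a blue cap, 70 mm across, 90 mm tall, on the table to the right; origin at the centre of its underside; leave alone
- brush: brush, 180 mm long, lying on the table to the left of the clamp; origin at the middle of the handle; leave alone
There are look-alikes about, which are no part of the job. Of the things that look like the mould, the middle-sized one is meant.

How it is judged:
On the way, in this order (a step that is already met when the one before it is completed fails the run):
1. the collar is unscrewed two full turns (within about a fifth of a turn) (value of joint collar between 11.3 and 13.9 rad), for 0.2 s.
2. the arm is pushed off the mould to its stop (value of joint strap above 1.4 rad), for 0.2 s.
At the end, for the whole second after the job is handed in: the collar's angle is 11.3 to 13.9 rad (two turns from tight, within about a fifth of a turn), the arm stands at 1.4 rad or more (its stop is at 1.6), both at rest; the mould is within 12 mm and the other things within 30 mm of where they began (all of step 1 and value of joint strap above 1.4 rad and velocity of joint strap between -0.05 and 0.05 rad/s and velocity of joint collar between -0.05 and 0.05 rad/s and distance of mould from where it was at the start of the episode below 0.012 m and angle between mould's own z axis and vertical below 0.05 rad and distance of each of cup, house, vase, mug, bowl, glaze, brush from where it was at the start of the episode below 0.03 m); the robot touches nothing.
It fails at once if the arm is pushed round while the collar is not yet two turns loose (value of joint strap above 0.25 rad and value of joint collar below 11.3 rad).
It fails at once if the mould is shifted, tipped or lifted (distance of mould from where it was at the start of the episode above 0.012 m or angle between mould's own z axis and vertical above 0.1 rad).
It fails at once if a pot or tool standing by is moved (distance of any of cup, house, vase, mug, bowl, glaze, brush from where it was at the start of the episode above 0.03 m).
It fails at once if the arm or its pin is taken between the fingers ((x of the grasp point in the frame of strap_pin between -0.01 and 0.01 m and y of the grasp point in the frame of strap_pin between -0.01 and 0.01 m and z of the grasp point in the frame of strap_pin between -0.04 and 0.021 m) or (x of the grasp point in the frame of strap_pin between -0.015 and 0.11 m and y of the grasp point in the frame of strap_pin between -0.01 and 0.01 m and z of the grasp point in the frame of strap_pin between -0.06 and -0.02 m)).
It also fails if it takes over 72 s, if anything falls off the work surface, if the arm or the gripper's body presses on something with over 40 N, if the wrist force passes 120 N, or if a joint passes its speed limit or range.

## Working session

There is one attempt and no reset: what is moved stays moved. The work goes in short steps, Python scripts to look and compute and a tool call to move; the robot and the scene stay as the last step left them, time stands still between calls to the robot, and variables do not carry over. Pictures are saved under pics/ and viewed, at most 10 in all, crops included, and the job is handed in when it is done.

Besides the shell and the picture viewer there is one more tool, called after "Call:" as name(argument=value, ...), one argument or row to a line, values as JSON. apply_moves: Moves the arm, as the interface text tells. Its arguments: {"type":"object","properties":{"series":{"type":"array","items":{"type":"object","properties":{"tx":{"type":"number"},"ty":{"type":"number"},"tz":{"type":"number"},"yaw":{"type":"number"}}}},"hand":{"type":"number"},"force":{"type":"number"}},"required":["series"]}

```bash
ls; mkdir -p pics
python3 - <<'E'
from station import arm,capture
import cv2,numpy as np
for n in("side","top"):
    c=capture(n); cv2.imwrite(f"pics/{n}0.png",cv2.resize(c["color"][:,:,::-1],(800,600),interpolation=cv2.INTER_CUBIC)); print(n,c["K"].round(2).tolist(),c["view"].round(4).tolist(),[k for k in c])
s=arm.read_state(); print(s)
E
```

```text
pics
side [[438.12, 0.0, 249.39], [0.0, 438.12, 187.14], [0.0, 0.0, 1.0]] [[0.8202, -0.5718, -0.0177, -0.3975], [0.329, 0.4463, 0.8322, -0.2448], [-0.4679, -0.6884, 0.5542, -1.1537], [0.0, 0.0, 0.0, 1.0]] ['color', 'K', 'view']
top [[479.63, 0.0, 249.57], [0.0, 479.63, 189.58], [0.0, 0.0, 1.0]] [[-0.0024, -0.9999, -0.0163, 0.0165], [0.9879, -0.0049, 0.1549, -0.5109], [-0.1549, -0.0157, 0.9878, -1.6832], [0.0, 0.0, 0.0, 1.0]] ['color', 'K', 'view']
{'t': 0.1, 'qpos': array([-1.30668049,  0.60008705, -0.00250645,  1.60005557,  0.0017883 ,
        0.94293886, -0.07981001]), 'joint_vel': array([-1.91424832e-03, -8.03784552e-05,  1.01098421e-03, -2.21738334e-03,
       -1.74367556e-03, -3.06716575e-04,  7.21311602e-05]), 'effort': array([ 4.98152003e-03, -7.77985024e+01,  1.56987447e+00, -2.58624172e+01,
        1.26909942e-02,  5.49084201e-03,  4.80057849e-05]), 'position': array([0.24222622, 0.68289516, 0.24447152]), 'tool_rot': array([-5.21800171e-05,  1.69578843e-01,  9.85516344e-01, -7.41637300e-04]), 'wrist_force': array([-0.29335863,  0.0579092 ,  0.09133449]), 'ft_torque': array([ 0.02059164, -0.02405161, -0.00546063]), 'grasp_force': 0.0, 'gripper_width': 0.08483933414230872}
```

View pics/top0.png

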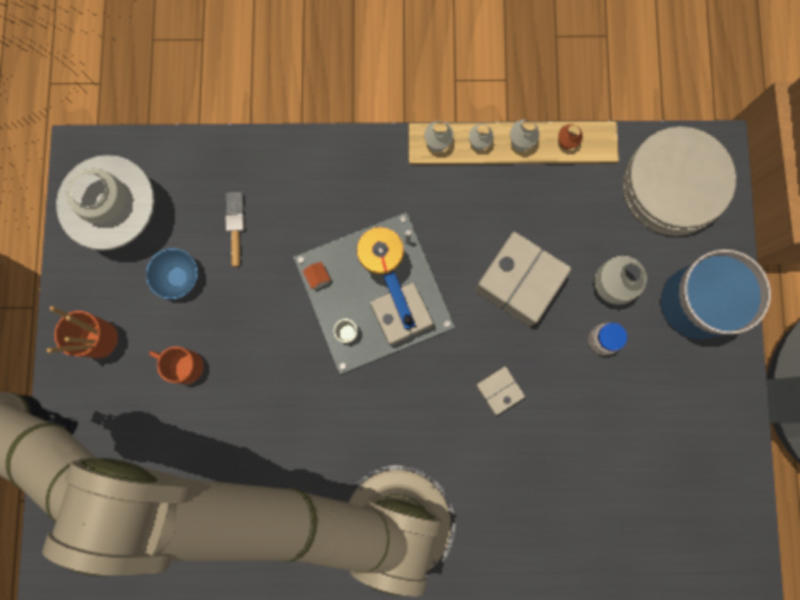

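View pics/side0.png

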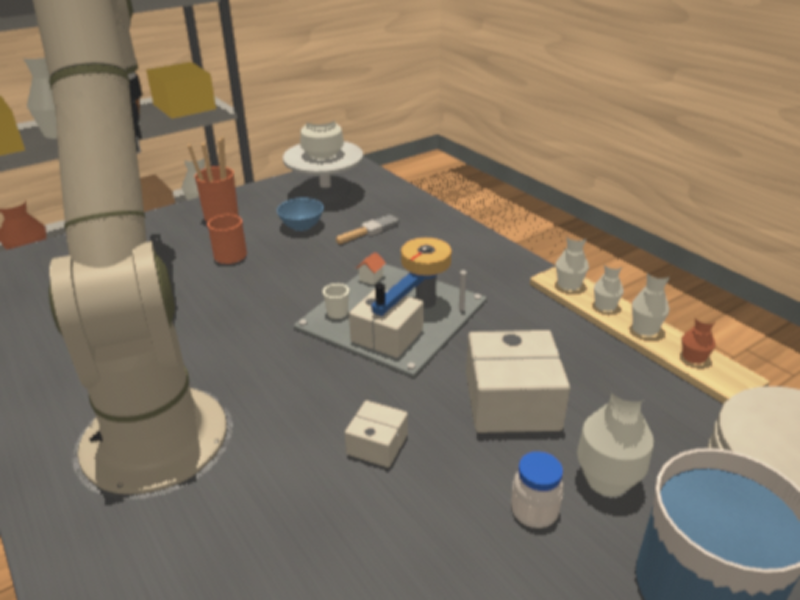

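Collar is at about (381,250) and the black pin at (408,321) in the top view. The mould under the arm, the cup and the house stand on the plate. The stop pin is at (409,237).

```bash
cat > h.py <<'E'
import numpy as np,cv2
from station import arm,capture
def ray(c,u,v,z):
    K,V=c["K"],c["view"];R,t=V[:3,:3],V[:3,3];o=-R.T@t
    p=np.linalg.inv(K)@[u,v,1];d=R.T@[p[0],-p[1],-p[2]]
    return o+d*(z-o[2])/d[2]
def proj(c,P):
    q=c["view"][:3,:3]@P+c["view"][:3,3];r=c["K"]@[q[0],-q[1],-q[2]];return r[:2]/r[2]
def hull(c,x,y,z0=.112,z1=.142,r=.05):
    a=np.linspace(0,2*np.pi,90);return cv2.convexHull(np.array([proj(c,np.array([x+r*np.cos(t),y+r*np.sin(t),z])) for t in a for z in(z0,z1)],np.float32))
def crop(c,u,v,w,h,s,pts=()):
    M=np.float32([[s,0,-s*(u-w/2)+s/2-.5],[0,s,-s*(v-h/2)+s/2-.5]])
    im=cv2.warpAffine(c["color"][:,:,::-1].copy(),M,(int(w*s),int(h*s)),flags=cv2.INTER_CUBIC)
    return im
E
python3 - <<'E'
from h import *
from scipy.optimize import minimize
t=capture("top");s=capture("side")
ms=[]
for c in(t,s):
    hsv=cv2.cvtColor(c["color"],cv2.COLOR_RGB2HSV);m=cv2.inRange(hsv,(14,110,100),(32,255,255))
    p=ray(t,244,160,.142);u,v=proj(c,p).astype(int)
    z=np.zeros_like(m);z[v-24:v+24,u-24:u+24]=m[v-24:v+24,u-24:u+24]
    pts=cv2.findNonZero(z);h=cv2.convexHull(pts);k=np.zeros_like(m);cv2.fillConvexPoly(k,h,1)
    ys,xs=np.nonzero(k);ms.append((xs.mean(),ys.mean(),k.sum()));
print(p,ms)
def f(q):
    e=0
    for c,m in zip((t,s),ms):
        M=cv2.moments(hull(c,*q));e+=(M["m10"]/M["m00"]-m[0])**2+(M["m01"]/M["m00"]-m[1])**2
    return e
r=minimize(f,p[:2],method="Nelder-Mead");print("collar",r.x,r.fun)
print([cv2.contourArea(hull(c,*r.x)) for c in(t,s)])
a=crop(t,250,175,80,80,5);b=crop(s,265,185,80,80,5)
cv2.imwrite("pics/c0.png",np.hstack([a,b]))
E
```

```text
[0.5971504 0.0318104 0.142    ] [(np.float64(243.03846153846155), np.float64(159.75412087912088), np.uint64(728)), (np.float64(272.48682170542634), np.float64(163.1829457364341), np.uint64(645))]
collar [0.60172151 0.03624781] 0.3971279119092306
[703.1043460636865, 655.8584403775167]
```

View pics/c0.png

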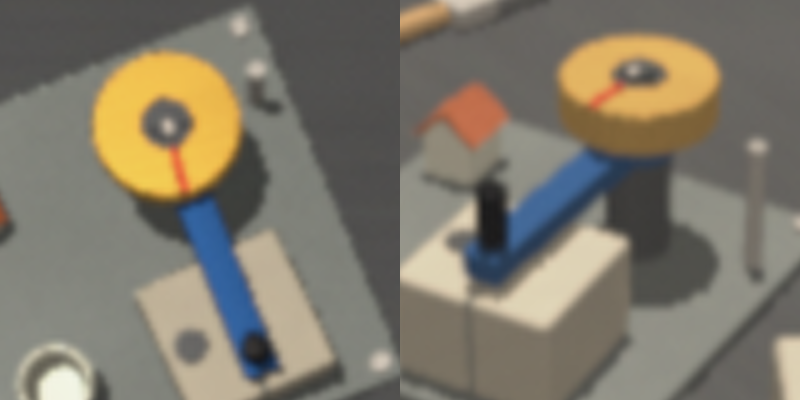

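The crop shows the post top at (167,123), the pin top at (257,345) and the red mark at about (180,170), beside the arm direction. The stop pin is at the plate's far right.

Run:
```python
from h import *
t=capture("top");s=capture("side")
print("post",ray(t,243.4,159.6,.1485),ray(s,272.6,159.4,.1485))
print("pin",ray(t,261.4,204,.148),ray(s,225+91/5,145+183/5,.148))
print("mark end", ray(t,210+185/5,135+190/5,.142))
print("bigmould corners",[ray(t,u/1.5625,v/1.5625,.0).round(3) for u,v in((515,233),(478,285),(533,325),(570,270))])
print("stop",ray(t,210+257/5,135+68/5,.1))
```

```text
post [0.59711695 0.03366903 0.1485    ] [0.59508729 0.02707985 0.1485    ]
pin [ 0.44493072 -0.02653239  0.148     ] [ 0.44984114 -0.02317995  0.148     ]
mark end [0.55196511 0.02164555 0.142     ]
bigmould corners [array([ 0.668, -0.282,  0.   ]), array([ 0.543, -0.192,  0.   ]), array([ 0.448, -0.318,  0.   ]), array([ 0.578, -0.409,  0.   ])]
stop [ 0.64697243 -0.02817278  0.1       ]
```

Call:
apply_moves(
  series=[
    {"tx": -1.6, "ty": -1.2},
    {"tx": -3.2, "ty": -2.5},
    {"tx": -3.2, "ty": -2.5},
    {"tx": -3.2, "ty": -2.5},
    {"tx": -3.2, "ty": -2.5},
    {"tx": -3.2, "ty": -2.5},
    {"tx": -3.2, "ty": -2.5},
    {"tx": -3.2, "ty": -2.5},
  ],
  hand=1,
  force=40,
)

```text
$.series[0]: bad value
```

Call:
apply_moves(
  series=[
    {"tx": -3.2, "ty": -2.5},
    {"tx": -3.2, "ty": -2.5},
    {"tx": -3.2, "ty": -2.5},
    {"tx": -3.2, "ty": -2.5},
    {"tx": -3.2, "ty": -2.5},
    {"yaw": -6.5},
    {"yaw": -6.5},
    {"yaw": -6.5},
  ],
)

```text
$.series[0]: bad value
```

All four fields are needed in each row.

Call:
apply_moves(
  series=[
    {"tx": -1.6, "ty": -1.2, "tz": 0, "yaw": 0},
    {"tx": -3.2, "ty": -2.5, "tz": 0, "yaw": 0},
    {"tx": -3.2, "ty": -2.5, "tz": 0, "yaw": 0},
    {"tx": -3.2, "ty": -2.5, "tz": 0, "yaw": 0},
    {"tx": -3.2, "ty": -2.5, "tz": 0, "yaw": 0},
    {"tx": -3.2, "ty": -2.5, "tz": 0, "yaw": 0},
    {"tx": -3.2, "ty": -2.5, "tz": 0, "yaw": 0},
    {"tx": -3.2, "ty": -2.5, "tz": 0, "yaw": 0},
  ],
  hand=1,
  force=40,
)

```text
t: 1.1
position: [0.4071, 0.4243, 0.2455]
tool_rot: [0.0, 0.17, 0.985, -0.0]
wrist_force: [0.3, 0.4, -0.6]
gripper_width: -0.0002
grasp_force: 0.0
```

Call:
apply_moves(
  series=[
    {"tx": -3.2, "ty": -2.5, "tz": 0, "yaw": 0},
    {"tx": -3.2, "ty": -2.5, "tz": 0, "yaw": 0},
    {"tx": -3.2, "ty": -2.5, "tz": 0, "yaw": 0},
    {"tx": -3.2, "ty": -2.5, "tz": 0, "yaw": 0},
    {"tx": -3.2, "ty": -2.5, "tz": 0, "yaw": 0},
    {"tx": 0, "ty": 0, "tz": 0, "yaw": -6.5},
    {"tx": 0, "ty": 0, "tz": 0, "yaw": -6.5},
    {"tx": 0, "ty": 0, "tz": 0, "yaw": -6.5},
  ],
)

```text
t: 1.9
position: [0.5152, 0.254, 0.2454]
tool_rot: [0.0, -0.001, 1.0, -0.0]
wrist_force: [-0.3, -0.3, 0.3]
gripper_width: -0.0002
grasp_force: 0.0
```

Call:
apply_moves(
  series=[
    {"tx": -2.1, "ty": -3.5, "tz": 0, "yaw": 0},
    {"tx": -2.1, "ty": -3.5, "tz": 0, "yaw": 0},
    {"tx": -2.1, "ty": -3.5, "tz": 0, "yaw": 0},
    {"tx": -2.1, "ty": -3.5, "tz": 0, "yaw": 0},
    {"tx": 0, "ty": 0, "tz": 3.8, "yaw": 0},
    {"tx": 0, "ty": 0, "tz": 3.8, "yaw": 0},
    {"tx": 0, "ty": 0, "tz": 3.8, "yaw": 0},
    {"tx": 0, "ty": 0, "tz": 0, "yaw": 0},
  ],
)

```text
t: 2.7
position: [0.5961, 0.1138, 0.1273]
tool_rot: [-0.004, 0.001, 1.0, -0.001]
wrist_force: [-1.1, 0.3, -0.3]
gripper_width: -0.0001
grasp_force: 0.0
```

Run:
```python
from h import *
t=capture("top");s=capture("side");print(arm.read_state()["position"])
cv2.imwrite("pics/c1.png",np.hstack([crop(t,245,165,80,80,5),crop(s,265,165,80,80,5)]))
```

```text
[0.59877552 0.11489372 0.13161835]
```

View pics/c1.png

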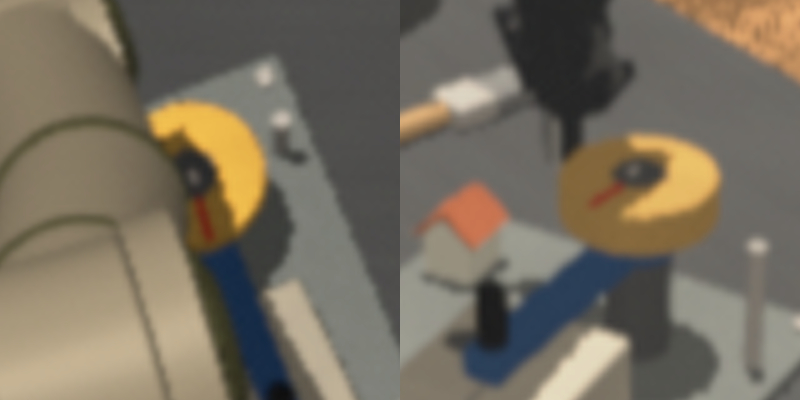

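The closed fingertip stands just left of the collar and level with its rim. The red mark is at crop (610,195) in the side view. Next I approach until it touches.

Call:
apply_moves(
  series=[
    {"tx": 0, "ty": -0.5, "tz": 0, "yaw": 0},
    {"tx": 0, "ty": -0.4, "tz": 0, "yaw": 0},
    {"tx": 0, "ty": -0.3, "tz": 0, "yaw": 0},
    {"tx": 0, "ty": -0.3, "tz": 0, "yaw": 0},
    {"tx": 0, "ty": -0.2, "tz": 0, "yaw": 0},
    {"tx": 0, "ty": 0, "tz": 0, "yaw": 0},
    {"tx": 0, "ty": 0, "tz": 0, "yaw": 0},
    {"tx": 0, "ty": 0, "tz": 0, "yaw": 0},
  ],
)

```text
t: 3.6
position: [0.5992, 0.0989, 0.1314]
tool_rot: [0.0, 0.0, 1.0, 0.0]
wrist_force: [0.5, 2.0, 2.0]
gripper_width: 0.0
grasp_force: 1.2
```

Call:
apply_moves(
  series=[
    {"tx": 0, "ty": -0.2, "tz": 0, "yaw": 0},
    {"tx": 0, "ty": -0.1, "tz": 0, "yaw": 0},
    {"tx": 0, "ty": 0, "tz": 0, "yaw": 0},
    {"tx": 0, "ty": 0, "tz": 0, "yaw": 0},
    {"tx": 0, "ty": 0, "tz": 0, "yaw": 0},
    {"tx": 0, "ty": 0, "tz": 0, "yaw": 0},
    {"tx": 0, "ty": 0, "tz": 0, "yaw": 0},
    {"tx": 0, "ty": 0, "tz": 0, "yaw": 0},
  ],
)

```text
t: 4.4
position: [0.5991, 0.0987, 0.1314]
tool_rot: [0.0, -0.001, 1.0, 0.002]
wrist_force: [-0.7, 10.8, 1.5]
gripper_width: -0.0002
grasp_force: 5.1
```

Call:
apply_moves(
  series=[
    {"tx": 1.1, "ty": 0, "tz": 0, "yaw": 0},
    {"tx": 1.19, "ty": -0.16, "tz": 0, "yaw": 0},
    {"tx": 1.11, "ty": -0.46, "tz": 0, "yaw": 0},
    {"tx": 0.95, "ty": -0.73, "tz": 0, "yaw": 0},
    {"tx": 0.73, "ty": -0.95, "tz": 0, "yaw": 0},
    {"tx": 0.46, "ty": -1.11, "tz": 0, "yaw": 0},
    {"tx": 0.16, "ty": -1.19, "tz": 0, "yaw": 0},
    {"tx": 0, "ty": 0, "tz": 0, "yaw": 0},
  ],
)

```text
t: 5.2
position: [0.5394, 0.0465, 0.131]
tool_rot: [-0.002, 0.002, 1.0, -0.001]
wrist_force: [-7.8, -0.7, 3.5]
gripper_width: 0.0
grasp_force: 3.5
```

```bash
cat > mark.py <<'E'
from h import *
C=np.array([.599,.034])
for n in("side","top"):
    c=capture(n);hsv=cv2.cvtColor(c["color"],cv2.COLOR_RGB2HSV).astype(int)
    h=np.array(hull(c,*C,.142,.142,.046)).astype(np.int32);k=np.zeros(hsv.shape[:2],np.uint8);cv2.fillConvexPoly(k,h,1)
    red=((hsv[...,0]<9)|(hsv[...,0]>172))&(hsv[...,1]>140)&(k>0)
    v,u=np.nonzero(red)
    if len(u)<3: print(n,"none",len(u));continue
    P=np.array([ray(c,a,b,.142)[:2] for a,b in zip(u,v)]).mean(0)-C
    print(n,len(u),"mark deg rel. white line",((np.degrees(np.arctan2(P[1],P[0]))-201+180)%360-180).round(),P.round(3))
s=arm.read_state();print(s["t"],s["position"].round(4),s["wrist_force"].round(1))
E
python3 mark.py
```

```text
side 4 mark deg rel. white line 37.0 [-0.015 -0.024]
top none 0
5.3 [0.5395 0.0472 0.131 ] [-7.5 -0.4  3.9]
```

Run:
```python
from h import *
t=capture("top");s=capture("side")
cv2.imwrite("pics/c2.png",np.hstack([crop(t,245,160,50,60,8),crop(s,270,165,50,60,8)]))
```

```text
(no output)
```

View pics/c2.png

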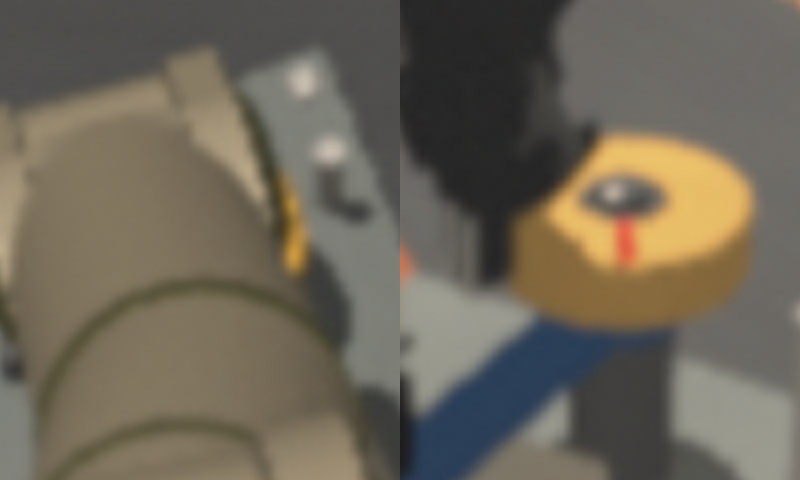

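The side crop shows the red mark now pointing at crop (627,240), straight below the post, about 37° on from the start. It slipped partly, so I'll press about 3 mm harder.

Call:
apply_moves(
  series=[
    {"tx": -0.3, "ty": -1.4, "tz": 0, "yaw": 0},
    {"tx": 0, "ty": -1.5, "tz": 0, "yaw": 0},
    {"tx": -0.15, "ty": -1.11, "tz": 0, "yaw": 0},
    {"tx": -0.43, "ty": -1.04, "tz": 0, "yaw": 0},
    {"tx": -0.68, "ty": -0.89, "tz": 0, "yaw": 0},
    {"tx": -0.89, "ty": -0.68, "tz": 0, "yaw": 0},
    {"tx": -1.04, "ty": -0.43, "tz": 0, "yaw": 0},
    {"tx": -1.11, "ty": -0.15, "tz": 0, "yaw": 0},
  ],
)

```text
t: 6.2
position: [0.5869, -0.0276, 0.1309]
tool_rot: [-0.002, 0.002, 1.0, -0.002]
wrist_force: [-4.8, -12.4, -1.9]
gripper_width: 0.0002
grasp_force: 5.9
```

```bash
sed -i 's/^    red=.*/    I=c["color"].astype(int); red=(I[...,0]-I[...,1]>70)\&(I[...,0]>1.9*I[...,1])\&(k>0)/' mark.py; python3 mark.py
```

```text
side none 0
top none 2
6.3 [ 0.5892 -0.0278  0.131 ] [ -0.5 -12.4  -2.4]
```

Call:
apply_moves(
  series=[
    {"tx": -1.1, "ty": 0, "tz": 0, "yaw": 0},
    {"tx": -1.1, "ty": 0, "tz": 0, "yaw": 0},
    {"tx": -1.11, "ty": 0.15, "tz": 0, "yaw": 0},
    {"tx": -1.04, "ty": 0.43, "tz": 0, "yaw": 0},
    {"tx": -0.89, "ty": 0.68, "tz": 0, "yaw": 0},
    {"tx": -0.68, "ty": 0.89, "tz": 0, "yaw": 0},
    {"tx": -0.43, "ty": 1.04, "tz": 0, "yaw": 0},
    {"tx": -0.15, "ty": 1.11, "tz": 0, "yaw": 0},
  ],
)

```text
t: 7.1
position: [0.6589, 0.0175, 0.1319]
tool_rot: [0.005, 0.002, 1.0, -0.001]
wrist_force: [18.8, -8.2, -14.0]
gripper_width: -0.0
grasp_force: 9.6
```

```bash
python3 mark.py
python3 - <<'E'
from h import *
t=capture("top");s=capture("side")
cv2.imwrite("pics/c3.png",np.hstack([crop(t,245,160,50,60,8),crop(s,270,165,50,60,8)]))
E
```

```text
side none 0
top 4 mark deg rel. white line -111.0 [0.    0.034]
7.2 [0.6597 0.0206 0.1321] [ 16.8  -1.1 -11.7]
```

View pics/c3.png

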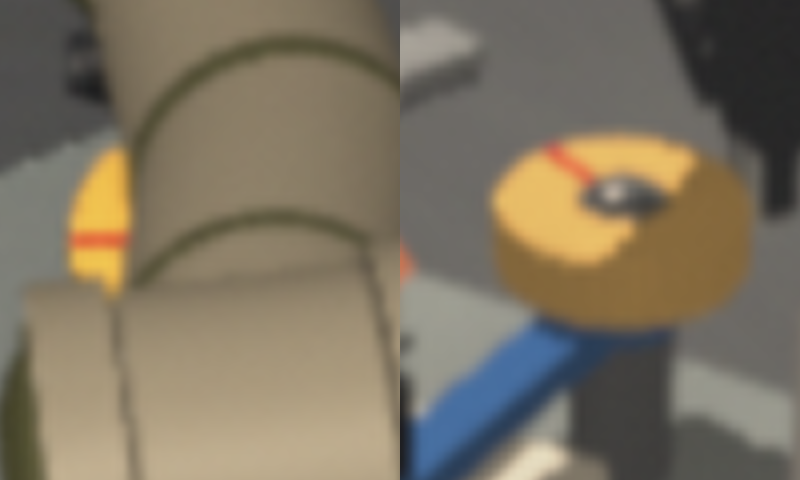

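Both views show the mark pointing to world +y (top crop (100,240)), about 249° from the white line. The grip on the rim is now good and the arm is unmoved.

Call:
apply_moves(
  series=[
    {"tx": 0, "ty": 1.4, "tz": 0, "yaw": 0},
    {"tx": 0, "ty": 1.5, "tz": 0, "yaw": 0},
    {"tx": 0.15, "ty": 1.11, "tz": 0, "yaw": 0},
    {"tx": 0.43, "ty": 1.04, "tz": 0, "yaw": 0},
    {"tx": 0.68, "ty": 0.89, "tz": 0, "yaw": 0},
    {"tx": 0.89, "ty": 0.68, "tz": 0, "yaw": 0},
    {"tx": 1.04, "ty": 0.43, "tz": 0, "yaw": 0},
    {"tx": 1.11, "ty": 0.15, "tz": 0, "yaw": 0},
  ],
)

```text
t: 8.1
position: [0.6135, 0.0978, 0.1321]
tool_rot: [0.004, -0.001, 1.0, 0.003]
wrist_force: [5.4, 14.5, -5.8]
gripper_width: 0.0002
grasp_force: 7.2
```

```bash
sed -i 's/>70)/>50)/;s/1.9\*/1.65*/' mark.py; python3 mark.py
```

```text
side 7 mark deg rel. white line 7.0 [-0.026 -0.014]
top none 2
8.2 [0.6111 0.0982 0.132 ] [ 0.7 14.  -1. ]
```

Call:
apply_moves(
  series=[
    {"tx": 1.1, "ty": 0, "tz": 0, "yaw": 0},
    {"tx": 1.1, "ty": 0, "tz": 0, "yaw": 0},
    {"tx": 1.11, "ty": -0.15, "tz": 0, "yaw": 0},
    {"tx": 1.04, "ty": -0.43, "tz": 0, "yaw": 0},
    {"tx": 0.89, "ty": -0.68, "tz": 0, "yaw": 0},
    {"tx": 0.68, "ty": -0.89, "tz": 0, "yaw": 0},
    {"tx": 0.43, "ty": -1.04, "tz": 0, "yaw": 0},
    {"tx": 0.15, "ty": -1.11, "tz": 0, "yaw": 0},
  ],
)

```text
t: 9.0
position: [0.5406, 0.0514, 0.131]
tool_rot: [-0.004, -0.001, 1.0, 0.001]
wrist_force: [-19.0, 7.8, 15.2]
gripper_width: -0.0002
grasp_force: 9.9
```

```bash
python3 mark.py
```

```text
side none 1
top none 0
9.1 [0.5399 0.0487 0.1309] [-17.5   2.   11.1]
```

Call:
apply_moves(
  series=[
    {"tx": 0, "ty": -1.4, "tz": 0, "yaw": 0},
    {"tx": 0, "ty": -1.5, "tz": 0, "yaw": 0},
    {"tx": -0.15, "ty": -1.11, "tz": 0, "yaw": 0},
    {"tx": -0.43, "ty": -1.04, "tz": 0, "yaw": 0},
    {"tx": -0.68, "ty": -0.89, "tz": 0, "yaw": 0},
    {"tx": -0.89, "ty": -0.68, "tz": 0, "yaw": 0},
    {"tx": -1.04, "ty": -0.43, "tz": 0, "yaw": 0},
    {"tx": -1.11, "ty": -0.15, "tz": 0, "yaw": 0},
  ],
)

```text
t: 9.9
position: [0.5862, -0.0274, 0.1307]
tool_rot: [-0.002, 0.002, 1.0, -0.002]
wrist_force: [-4.6, -13.0, -1.8]
gripper_width: -0.0001
grasp_force: 6.8
```

```bash
python3 mark.py
```

```text
side 8 mark deg rel. white line -114.0 [0.002 0.037]
top 18 mark deg rel. white line -106.0 [-0.003  0.034]
10.0 [ 0.5887 -0.0277  0.1308] [  0.  -14.5  -3.2]
```

Call:
apply_moves(
  series=[
    {"tx": -1.1, "ty": 0, "tz": 0, "yaw": 0},
    {"tx": -1.1, "ty": 0, "tz": 0, "yaw": 0},
    {"tx": -1.11, "ty": 0.15, "tz": 0, "yaw": 0},
    {"tx": -1.04, "ty": 0.43, "tz": 0, "yaw": 0},
    {"tx": -0.89, "ty": 0.68, "tz": 0, "yaw": 0},
    {"tx": -0.68, "ty": 0.89, "tz": 0, "yaw": 0},
    {"tx": -0.43, "ty": 1.04, "tz": 0, "yaw": 0},
    {"tx": -0.15, "ty": 1.11, "tz": 0, "yaw": 0},
  ],
)

```text
t: 10.8
position: [0.659, 0.0175, 0.1319]
tool_rot: [0.005, 0.002, 1.0, -0.001]
wrist_force: [17.5, -6.9, -15.2]
gripper_width: -0.0002
grasp_force: 9.6
```

```bash
python3 mark.py
python3 - <<'E'
from h import *
t=capture("top");s=capture("side")
cv2.imwrite("pics/c4.png",np.hstack([crop(t,245,160,50,60,8),crop(s,270,165,50,60,8)]))
E
```

```text
side 9 mark deg rel. white line 1.0 [-0.028 -0.012]
top none 0
10.9 [0.6597 0.0206 0.132 ] [ 17.   -1.2 -11.6]
```

View pics/c4.png

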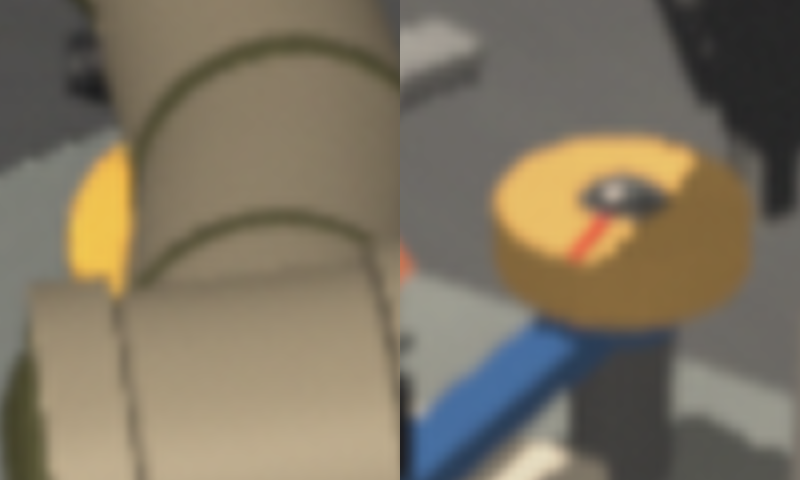

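The side crop shows the mark back beside the white line at crop (590,240), and the tracked total is about 721°, which is two turns. I back off straight outwards and lift.

Call:
apply_moves(
  series=[
    {"tx": -1.5, "ty": 0, "tz": 0, "yaw": 0},
    {"tx": -2, "ty": 0, "tz": 0, "yaw": 0},
    {"tx": 0, "ty": 0, "tz": -3, "yaw": 0},
    {"tx": 0, "ty": 0, "tz": -3, "yaw": 0},
    {"tx": 0, "ty": 0, "tz": -3, "yaw": 0},
    {"tx": 0, "ty": 3, "tz": -2, "yaw": 0},
    {"tx": 0, "ty": 3, "tz": 0, "yaw": 0},
    {"tx": 0, "ty": 3, "tz": 0, "yaw": 0},
  ],
)

```text
t: 11.8
position: [0.6894, 0.1112, 0.2428]
tool_rot: [0.002, 0.001, 1.0, 0.0]
wrist_force: [-0.2, -0.1, -0.6]
gripper_width: 0.0002
grasp_force: 0.0
```

```bash
python3 mark.py
python3 - <<'E'
from h import *
s=arm.read_state();print(s["qpos"].round(2),s["tool_rot"].round(3))
E
```

```text
side 8 mark deg rel. white line 6.0 [-0.026 -0.013]
top none 0
11.9 [0.6884 0.1166 0.2418] [ 0.5  0.1 -0.3]
[-0.19  0.57 -0.09  1.67  0.06  0.9   1.27] [ 0.001 -0.003  1.     0.002]
```

Call:
apply_moves(
  series=[
    {"tx": 3.1, "ty": -1.25, "tz": 0, "yaw": 0},
    {"tx": 3.1, "ty": -1.25, "tz": 0, "yaw": 0},
    {"tx": 3.1, "ty": -1.25, "tz": 0, "yaw": 0},
    {"tx": 3.1, "ty": -1.25, "tz": 0, "yaw": 0},
    {"tx": 3.1, "ty": -1.25, "tz": 0, "yaw": 0},
    {"tx": 3.1, "ty": -1.25, "tz": 0, "yaw": 0},
    {"tx": 3.1, "ty": -1.25, "tz": 0, "yaw": 0},
    {"tx": 3.1, "ty": -1.25, "tz": 0, "yaw": 0},
  ],
)

```text
t: 12.7
position: [0.4396, 0.0097, 0.2416]
tool_rot: [0.001, 0.0, 1.0, 0.0]
wrist_force: [0.1, -1.3, 0.5]
gripper_width: -0.0001
grasp_force: 0.0
```

Call:
apply_moves(
  series=[
    {"tx": 0, "ty": 0, "tz": 0, "yaw": 8.5},
    {"tx": 0, "ty": 0, "tz": 0, "yaw": 8.5},
    {"tx": 0, "ty": 0, "tz": 0, "yaw": 8.5},
    {"tx": 0, "ty": 0, "tz": 0, "yaw": 8.5},
    {"tx": 0, "ty": 0, "tz": 0, "yaw": 8.5},
    {"tx": 0, "ty": 0, "tz": 0, "yaw": 8.5},
    {"tx": 0, "ty": 0, "tz": 0, "yaw": 8.5},
    {"tx": 0, "ty": 0, "tz": 0, "yaw": 8.5},
  ],
)

```text
t: 13.5
position: [0.4409, 0.0102, 0.2416]
tool_rot: [0.001, 0.562, 0.827, 0.001]
wrist_force: [0.6, -0.7, 0.3]
gripper_width: -0.0
grasp_force: 0.0
```

```bash
python3 mark.py
python3 - <<'E'
from h import *
s=arm.read_state();print(s["qpos"].round(2),s["tool_rot"].round(3),s["position"])
E
```

```text
side 10 mark deg rel. white line 6.0 [-0.025 -0.013]
top 9 mark deg rel. white line 6.0 [-0.022 -0.011]
13.6 [0.4408 0.0104 0.2416] [ 0.7 -0.   0.2]
[-0.3   0.27  0.18  2.24 -0.08  0.64  0.32] [0.001 0.56  0.828 0.   ] [0.44078534 0.01035255 0.24156972]
```

Call:
apply_moves(
  series=[
    {"tx": 0.5, "ty": 0, "tz": 0, "yaw": 0},
    {"tx": 0, "ty": 0, "tz": 2, "yaw": 0},
    {"tx": 0, "ty": 0, "tz": 2, "yaw": 0},
    {"tx": 0, "ty": 0, "tz": 2, "yaw": 0},
    {"tx": 0, "ty": 0, "tz": 2, "yaw": 0},
    {"tx": 0, "ty": 0, "tz": 2, "yaw": 0},
    {"tx": 0, "ty": 0, "tz": 1, "yaw": 0},
    {"tx": 0, "ty": 0, "tz": 0, "yaw": 0},
  ],
)

```text
t: 14.4
position: [0.4377, 0.0152, 0.1304]
tool_rot: [-0.001, 0.559, 0.829, -0.001]
wrist_force: [-0.2, 0.8, 0.3]
gripper_width: 0.0002
grasp_force: 0.0
```

Run:
```python
from h import *
t=capture("top");s=capture("side");print(arm.read_state()["position"],arm.read_state()["qpos"].round(2))
cv2.imwrite("pics/c5.png",np.hstack([crop(t,250,185,80,80,5),crop(s,255,180,80,80,5)]))
```

```text
[0.43830732 0.01516939 0.13162312] [-0.24  0.47  0.11  2.35 -0.15  0.33  0.38]
```

View pics/c5.png

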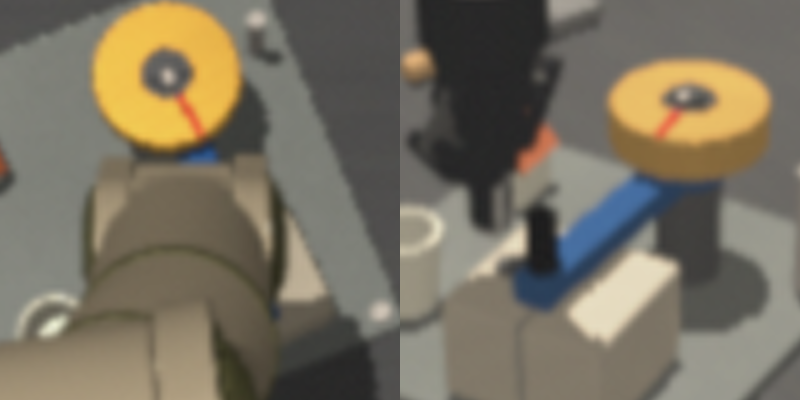

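The finger stands upright just left of the black pin (side crop pin (543,230), finger (485,200)), clear of the mould and cup. The red mark is still at the line, so I push round the arc.

Call:
apply_moves(
  series=[
    {"tx": -1.0, "ty": 0, "tz": 0, "yaw": 0},
    {"tx": -0.8, "ty": 0, "tz": 0, "yaw": 0},
    {"tx": -1.65, "ty": -0.13, "tz": 0, "yaw": -6},
    {"tx": -1.65, "ty": -0.13, "tz": 0, "yaw": -6},
    {"tx": -1.65, "ty": -0.13, "tz": 0, "yaw": -6},
    {"tx": -1.65, "ty": -0.13, "tz": 0, "yaw": -6},
    {"tx": -1.65, "ty": -0.13, "tz": 0, "yaw": -6},
    {"tx": -1.65, "ty": -0.13, "tz": 0, "yaw": -6},
  ],
)

```text
t: 15.3
position: [0.4973, -0.0856, 0.1319]
tool_rot: [0.0, 0.274, 0.962, -0.0]
wrist_force: [-1.9, 1.1, -0.5]
gripper_width: -0.0002
grasp_force: 0.8
```

```bash
cat > pos.py <<'E'
from h import *
s=arm.read_state();p=s["position"][:2]-[.601,.0355];q=s["tool_rot"]
th=np.degrees(np.arctan2(p[1],p[0]))%360;r=np.hypot(*p)
xa=np.degrees(np.arctan2(2*q[1]*q[2],q[1]**2-q[2]**2))%360
print(s["t"],s["position"].round(4),"r",r.round(4),"theta",th.round(1),"arm est",(th+np.degrees(np.arcsin(.021/r))-201).round(1),"tool x ang",xa.round(1),"ideal x",(th+np.degrees(np.arcsin(.021/r))-90).round(1),s["wrist_force"].round(1),s["qpos"].round(2))
E
python3 pos.py
```

```text
15.3 [ 0.4973 -0.0856  0.1319] r 0.1595 theta 229.4 arm est 36.0 tool x ang 148.2 ideal x 147.0 [-1.9  1.1 -0.5] [ 0.12  0.51 -0.09  2.2   0.11  0.43  0.96]
```

Call:
apply_moves(
  series=[
    {"tx": -1.65, "ty": -0.13, "tz": 0, "yaw": -6},
    {"tx": -1.65, "ty": -0.13, "tz": 0, "yaw": -6},
    {"tx": -1.65, "ty": -0.13, "tz": 0, "yaw": -6},
    {"tx": -1.65, "ty": -0.13, "tz": 0, "yaw": -6},
    {"tx": -1.65, "ty": -0.13, "tz": 0, "yaw": -6},
    {"tx": -1.65, "ty": -0.13, "tz": 0, "yaw": -6},
    {"tx": -1.4, "ty": -0.1, "tz": 0, "yaw": -5},
    {"tx": 0, "ty": 0, "tz": 0, "yaw": 0},
  ],
)

```text
t: 16.1
position: [0.6038, -0.1212, 0.1317]
tool_rot: [0.001, -0.078, 0.997, -0.0]
wrist_force: [-0.7, 1.6, -0.5]
gripper_width: -0.0
grasp_force: 0.0
```

```bash
python3 pos.py
```

```text
16.1 [ 0.6038 -0.1212  0.1317] r 0.1567 theta 271.0 arm est 77.7 tool x ang 189.0 ideal x 188.7 [-0.7  1.6 -0.5] [ 0.31  0.63 -0.31  1.94  0.31  0.62  1.53]
```

Slower now, to the stop.

Call:
apply_moves(
  series=[
    {"tx": -0.8, "ty": -0.05, "tz": 0, "yaw": -3},
    {"tx": -0.8, "ty": -0.05, "tz": 0, "yaw": -3},
    {"tx": -0.8, "ty": -0.05, "tz": 0, "yaw": -3},
    {"tx": -0.55, "ty": -0.04, "tz": 0, "yaw": -2},
    {"tx": -0.55, "ty": -0.04, "tz": 0, "yaw": -2},
    {"tx": 0, "ty": 0, "tz": 0, "yaw": 0},
    {"tx": 0, "ty": 0, "tz": 0, "yaw": 0},
    {"tx": 0, "ty": 0, "tz": 0, "yaw": 0},
  ],
)

```text
t: 16.9
position: [0.6365, -0.1135, 0.1314]
tool_rot: [0.0, -0.19, 0.982, -0.0]
wrist_force: [-0.4, -0.1, -0.5]
gripper_width: 0.0001
grasp_force: 0.0
```

```bash
python3 pos.py
```

```text
16.9 [ 0.6365 -0.1135  0.1314] r 0.1532 theta 283.4 arm est 90.3 tool x ang 201.9 ideal x 201.3 [-0.4 -0.1 -0.5] [ 0.33  0.66 -0.37  1.86  0.36  0.68  1.7 ]
```

Call:
apply_moves(
  series=[
    {"tx": -0.3, "ty": 0, "tz": 0, "yaw": 0},
    {"tx": -0.3, "ty": 0, "tz": 0, "yaw": 0},
    {"tx": -0.2, "ty": 0, "tz": 0, "yaw": 0},
    {"tx": 0, "ty": 0, "tz": 0, "yaw": 0},
    {"tx": 0, "ty": 0, "tz": 0, "yaw": 0},
    {"tx": 0, "ty": 0, "tz": 0, "yaw": 0},
    {"tx": 0, "ty": 0, "tz": 0, "yaw": 0},
    {"tx": 0, "ty": 0, "tz": 0, "yaw": 0},
  ],
)

```text
t: 17.7
position: [0.6441, -0.1105, 0.1313]
tool_rot: [0.0, -0.191, 0.982, -0.0]
wrist_force: [-0.3, -0.2, 0.3]
gripper_width: 0.0
grasp_force: 0.1
```

```bash
python3 pos.py
```

```text
17.7 [ 0.6441 -0.1105  0.1313] r 0.1523 theta 286.5 arm est 93.4 tool x ang 202.0 ideal x 204.4 [-0.3 -0.2  0.3] [ 0.32  0.67 -0.37  1.85  0.36  0.69  1.7 ]
```

Call:
apply_moves(
  series=[
    {"tx": 1.5, "ty": 0, "tz": 0, "yaw": 0},
    {"tx": 1.5, "ty": 0, "tz": 0, "yaw": 0},
    {"tx": 0, "ty": 0, "tz": -4, "yaw": 0},
    {"tx": 0, "ty": 0, "tz": -4, "yaw": 0},
    {"tx": 4, "ty": -2, "tz": -4, "yaw": 0},
    {"tx": 4, "ty": -4, "tz": 0, "yaw": 0},
    {"tx": 4, "ty": -4, "tz": 0, "yaw": 0},
    {"tx": 0, "ty": 0, "tz": 0, "yaw": 0},
  ],
)

```text
t: 18.5
position: [0.548, -0.2502, 0.2445]
tool_rot: [-0.002, -0.185, 0.983, -0.002]
wrist_force: [0.4, 1.0, -0.3]
gripper_width: -0.0003
grasp_force: 0.0
```

```bash
python3 mark.py
python3 - <<'E'
from h import *
t=capture("top");s=capture("side")
cv2.imwrite("pics/c6.png",np.hstack([crop(t,250,175,80,100,5),crop(s,270,180,80,100,5)]))
E
```

```text
side 10 mark deg rel. white line 6.0 [-0.025 -0.013]
top 17 mark deg rel. white line 7.0 [-0.027 -0.014]
18.6 [ 0.5511 -0.2435  0.2447] [ 0.1  0.6 -0.4]
```

View pics/c6.png

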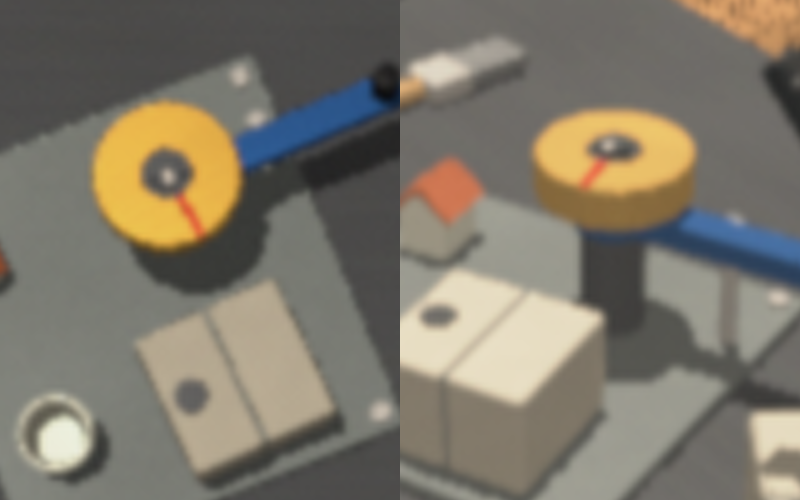

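The arm rests against its stop pin (top crop, black pin at (385,82)). The red mark is at the white line, the mould and pots are undisturbed, and the robot is clear.

```bash
python3 -c "
from station import workorder;print(workorder.finish_job())"
```

```text
the job is handed in; nothing more can be done
None
```

I unscrewed the collar two turns, with its red mark back at the white line, then swung the clamp arm round to its stop. The last pictures show the mould, cup and house undisturbed, and the job is handed in; it returned no verdict.

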